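Sort decorating things into stacking trays

ROBOT

A 7-joint arm with a two-finger parallel gripper is mounted at the origin on a cart in front of the work surface, level with it; the furniture and walls round the work are solid. World frame = base frame: x ahead of the robot, y to its left, z up, the work surface at z = 0. Lengths are in m, angles in rad, forces in N, time in s.
With the tool pointing down it reaches from about 0.425 to 0.925 m from the base axis. Payload 6.8 kg.
Tool frame: the origin (TCP) lies midway between the tips of the shut fingers; the grasp point (between the pads) lies 19 mm behind it; z points along the fingers, y is the line along which they close (so a half turn about z gives the same grasp; the last joint's range is limited). The gripper opens to 85 mm and grips with 20 to 120 N. Pads are 22 mm wide; open, the fingers measure 114 mm over their backs; the gripper's body (76 mm by 85 mm) begins 54 mm behind the grasp point. The pads swing forward as they close: fully open they stand 13 mm farther back than shut.
Start: joints at [-1.361, 0.477, 0.022, 1.555, -0.011, 1.109, -0.083], TCP at [0.211, 0.641, 0.231] pointing down, gripper open.
Joint ranges: [-2.96, 2.96], [-0.34, 2.1], [-1.41, 1.46], [0.24, 2.44], [-1.37, 4.51], [0.17, 1.92], [-2.96, 2.96]. Speed limits (rad/s): [2.39, 2.39, 3.14, 3.14, 3.14, 3.14, 3.14].

INTERFACE

Orientations are given as a rotation vector (axis times angle).
In Python, from bench import status, vision, r gives the robot as it stands. The module is installed in compiled form; this text tells all that it offers.
- The arm moves only by the shell command python3 -m handwheel 'ROWS' [OPENING] [FORCE]. ROWS is JSON, a list of rows, each an object with "dp": the shift along the tool's x, y, z in m, a list of three; "delta_rot": the turn, a rotation vector about the tool's x, y, z in rad, a list of three. In form: [{"dp": [x, y, z], "delta_rot": [rx, ry, rz]}, ...]. A call has 1 to 12 rows; each row is the pose to reach, as a shift and turn from the pose commanded when the call began, along the tool's axes at that moment; what a row does not reach only later rows make up. A row lasts 1/8 s, in which the tool goes at most 62.5 mm and 10.7 degrees, less where a joint would pass 70% of its speed; a pose out of reach is approached as far as the arm can. A call with a gripper value outside its range is refused whole. OPENING is the opening, from 0 (shut) to 1 (fully open), set as the call begins (- or left out, the last holds). The fingers move at their own pace and stop on an object; FORCE is the grip in N (left out, the last holds). Time passes only in rows, so rows that repeat a pose let the fingers close. It gives the time, the measured TCP pose, the force, the opening and the grip force at its end, in the units of the state.
- status.get_obs(): the state, without advancing time (a new reading comes with each control period).
- vision.grab_frame(name): name is "side" or "top"; returns a dict with "img" (480x640x3 uint8, blue, green, red), "fovy" (degrees; the focal length in pixels is half the picture's height over the tangent of half this angle, whatever the lens; pixels are square), "cx", "cy" (the principal point, pixels), "world_from_camera" (4x4, takes a point from camera to world coordinates). Camera axes: x right, y up, looking along -z (the intrinsics and any distortion apply to the point x, -y, -z); pixel columns grow to the right and rows downward; lengths in m; the calibration is good to about 2 mm. A picture is of the moment at which its call begins. There is no depth.
- r.hand_in(): hands the job in; it is judged then, once.
The state is a dict: "clock": time; "joints": joint angles; "qvel": joint speeds; "tau": joint torques, N m; "tcp_pos": TCP position; "orientation": TCP orientation; "contact_force": force on the tool from outside, world axes, zero at the start; "moment": the same for the moment, N m; "grip_width": finger opening in m; "gripper_force": force on a finger pad.
Only numpy, scipy, OpenCV 4.12 (cv2) and the standard library are available. Lean on these libraries where they do the work, as an engineer would, in place of code of your own. Each camera call takes 0.05 s, during which the arm holds its last target. There are 200 camera calls.

TASK

Sort the five loose decorating things standing in front of the trays (two lidded pots, a round metal cutter, a pink blossom cutter and a green piping nozzle) into the three blue trays, each in the tray whose stuck-down sample is of the same kind. Set each one down without dropping it, upright as it stands now and flat on the tray floor beside the others, so that nothing sticks up above the rim and another tray can be stacked on top. Leave the glass jar and the open gold paint bottle standing where they are.

Things in the scene. Friction and masses are not known exactly. Their poses are not given: they have to be found in the camera images.
- pot_violet: loose screw-lid pot with WHITE lid and violet band, 38 mm diameter, 31 mm high, standing upright; lid (upper 13 mm) 38 mm, body 36 mm wide; 35 g. Origin: centre of its underside, z up. Belongs in the pot tray
- pot_sky: loose screw-lid pot with BLACK lid and light-blue band, 38 mm diameter, 31 mm high, standing upright; lid (upper 13 mm) 38 mm, body 36 mm wide; 35 g. Origin: centre of its underside, z up. Belongs in the pot tray
- cutter_round: loose plain round tinned-metal cutter ring, 51 mm across, 23 mm high, slightly flared at the top; gripped across its outside; 20 g. Origin: centre of its underside, z up. Belongs in the cutter tray
- cutter_blossom: loose pink plastic five-petalled blossom cutter, 44 mm across, 20 mm high; gripped across its outside in any direction; 20 g. Origin: centre of its underside, z up. Belongs in the cutter tray
- nozzle: loose GREEN plastic piping nozzle, 33 mm high, standing on its wide end: a round collar 26 mm diameter and 10 mm high at the foot, above it a cone narrowing to 11 mm; grip it low, by the collar; 20 g. Origin: centre of its underside, z up. Belongs in the nozzle tray
- pot_tray: blue open tray, fixed, 180 (x) x 130 (y) x 40 mm high, walls and floor 4 mm. Origin: centre of its underside; x points along its length away from the robot (turned up to 0.2 rad). At x = +57 mm, y = 0 a sample is stuck to the floor: a white-lidded pot with copper band, 38 mm across and 31 mm high. The floor from x = -86 to +25 mm is free. The trays differ only in the sample
- cutter_tray: blue open tray, fixed, 180 (x) x 130 (y) x 40 mm high, walls and floor 4 mm. Origin: centre of its underside; x points along its length away from the robot (turned up to 0.2 rad). At x = +57 mm, y = 0 a sample is stuck to the floor: a round metal cutter ring, 35 mm across and 23 mm high. The floor from x = -86 to +25 mm is free. The trays differ only in the sample
- nozzle_tray: blue open tray, fixed, 180 (x) x 130 (y) x 40 mm high, walls and floor 4 mm. Origin: centre of its underside; x points along its length away from the robot (turned up to 0.2 rad). At x = +57 mm, y = 0 a sample is stuck to the floor: a green plastic piping nozzle, 26 mm across and 33 mm high. The floor from x = -86 to +25 mm is free. The trays differ only in the sample
- rinse_jar: bystander: clear glass rinse jar, 62 mm diameter, 90 mm high, standing among the loose things. Origin: centre of its underside, z up. To be left alone
- gold_bottle: bystander: gold-yellow paint bottle without its cap, 35 mm diameter, 58 mm high, standing among the loose things. Origin: centre of its underside, z up. To be left alone
There are look-alikes about, which are no part of the job. Leave any red look-alike of the pot_sky alone.

How it is judged:
At the end, for the whole second after the job is handed in: Pots in the pot tray, cutters in the cutter tray, nozzle in the nozzle tray: each inside the walls, underside within 4.5 mm of the tray floor, upright within 0.15 rad, at rest. Glass jar and gold bottle within 30 mm of where they stood, upright within 0.2 rad (x of pot_violet in the frame of pot_tray between -0.078 and 0.078 m and y of pot_violet in the frame of pot_tray between -0.055 and 0.055 m and z of pot_violet in the frame of pot_tray between 0 and 0.0085 m and angle between each of pot_violet, pot_sky, cutter_round, cutter_blossom, nozzle's own z axis and vertical below 0.15 rad and linear speed of each of pot_violet, pot_sky, cutter_round, cutter_blossom, nozzle below 0.02 m/s and x of pot_sky in the frame of pot_tray between -0.078 and 0.078 m and y of pot_sky in the frame of pot_tray between -0.055 and 0.055 m and z of pot_sky in the frame of pot_tray between 0 and 0.0085 m and x of cutter_round in the frame of cutter_tray between -0.078 and 0.078 m and y of cutter_round in the frame of cutter_tray between -0.055 and 0.055 m and z of cutter_round in the frame of cutter_tray between 0 and 0.0085 m and x of cutter_blossom in the frame of cutter_tray between -0.078 and 0.078 m and y of cutter_blossom in the frame of cutter_tray between -0.055 and 0.055 m and z of cutter_blossom in the frame of cutter_tray between 0 and 0.0085 m and x of nozzle in the frame of nozzle_tray between -0.078 and 0.078 m and y of nozzle in the frame of nozzle_tray between -0.055 and 0.055 m and z of nozzle in the frame of nozzle_tray between 0 and 0.0085 m and distance of each of rinse_jar, gold_bottle from where it was at the start of the episode below 0.03 m and angle between each of rinse_jar, gold_bottle's own z axis and vertical below 0.2 rad); the robot touches nothing.
It fails at once if a thing is dropped or thrown (faster than 0.7 m/s with no finger on it, a fall of about 25 mm) ((contact force between the fingers and pot_violet below 0.05 N and linear speed of pot_violet above 0.7 m/s) or (contact force between the fingers and pot_sky below 0.05 N and linear speed of pot_sky above 0.7 m/s) or (contact force between the fingers and cutter_round below 0.05 N and linear speed of cutter_round above 0.7 m/s) or (contact force between the fingers and cutter_blossom below 0.05 N and linear speed of cutter_blossom above 0.7 m/s) or (contact force between the fingers and nozzle below 0.05 N and linear speed of nozzle above 0.7 m/s)).
It fails at once if the glass rinse jar is shifted by more than 30 mm or tipped by more than 0.2 rad (distance of rinse_jar from where it was at the start of the episode above 0.03 m or angle between rinse_jar's own z axis and vertical above 0.2 rad).
It fails at once if the open gold paint bottle is shifted by more than 30 mm or tipped by more than 0.2 rad (distance of gold_bottle from where it was at the start of the episode above 0.03 m or angle between gold_bottle's own z axis and vertical above 0.2 rad).
It also fails if it takes over 120 s, if anything falls off the work surface, if the arm or the gripper's body presses on something with over 40 N, if the wrist force passes 120 N, or if a joint passes its speed limit or range.

## Working session

There is one attempt and no reset: what is moved stays moved. The work goes in short steps, Python scripts to look and compute and a shell command to move; the robot and the scene stay as the last step left them, time stands still between calls to the robot, and variables do not carry over. Pictures are saved under pics/ and viewed, at most 14 in all, crops included, and the job is handed in when it is done.

```bash
mkdir -p pics; python3 - <<'E'
from bench import status, vision, r
import cv2,numpy as np
o=status.get_obs();print(o)
for n in("side","top"):
    f=vision.grab_frame(n);cv2.imwrite(f"pics/{n}0.png",f["img"]);print(n,f["fovy"],f["cx"],f["cy"],f["world_from_camera"],f.keys())
E
```

```text
{'clock': 0.0, 'joints': array([-1.36108457,  0.47784301,  0.02232845,  1.55645376, -0.0115296 ,
        1.10931357, -0.083123  ]), 'qvel': array([-0.00139808,  0.00013006, -0.00052807,  0.00147118, -0.00087385,
       -0.00173494,  0.00035548]), 'tau': array([-4.47925877e-04, -5.96452868e+01,  1.60805661e+00, -2.81191188e+01,
        1.25264993e-02,  9.30552604e-03,  1.46150126e-05]), 'tcp_pos': array([0.2107418 , 0.64062504, 0.23029575]), 'orientation': array([-4.97096194e-01, -3.10182232e+00,  2.95388544e-03]), 'contact_force': array([ 0.08770932, -0.81461835,  0.24634577]), 'moment': array([ 0.02240079, -0.00562384, -0.00352469]), 'gripper_force': 0.0, 'grip_width': 0.08514247061372457}
side 49.892836655849095 314.22761625814246 229.19941265217815 [[ 0.98752315  0.08286461 -0.1339085   0.40620567]
 [-0.15648578  0.61149705 -0.77561818 -0.75251347]
 [ 0.01761336  0.78689568  0.61683462  0.61227373]
 [ 0.          0.          0.          1.        ]] dict_keys(['img', 'fovy', 'cx', 'cy', 'world_from_camera'])
top 46.48817505157478 310.9611966326668 240.6165117774659 [[-0.13519664  0.96895438 -0.20700066  0.3354223 ]
 [-0.99080505 -0.1333115   0.02309536  0.019912  ]
 [-0.00521721  0.20821971  0.97806816  1.04347044]
 [ 0.          0.          0.          1.        ]] dict_keys(['img', 'fovy', 'cx', 'cy', 'world_from_camera'])
```

View pics/top0.png

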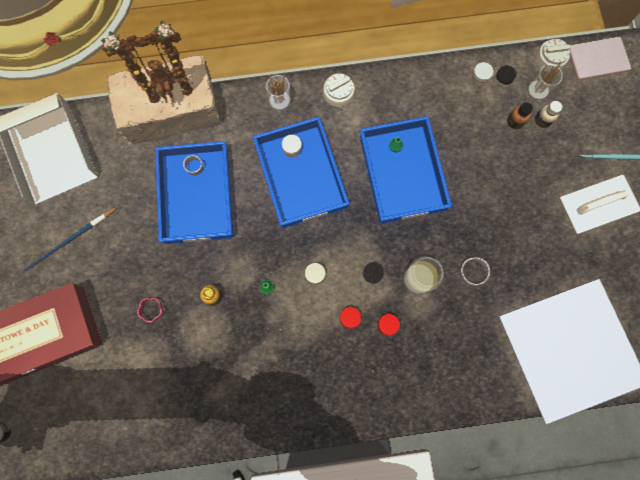

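View pics/side0.png

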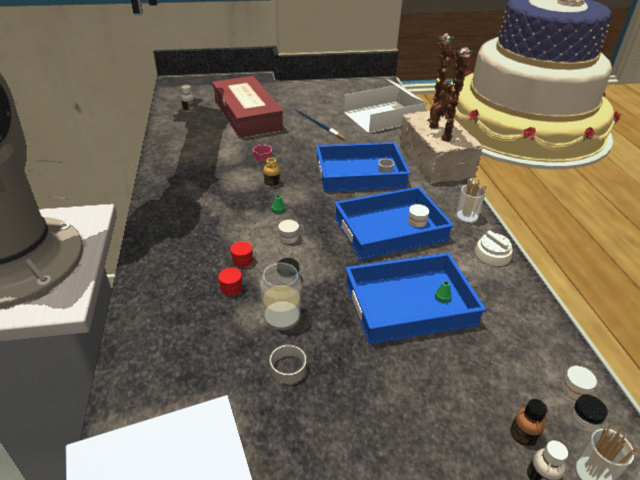

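The top view shows, in pixels, the white-lid pot (315,273), black-lid pot (373,272), jar (424,275), round cutter (475,271), blossom (150,310), gold bottle (209,294) and nozzle (266,287). The red look-alikes are at (350,317) and (389,324). The trays are cutter (195,192), pot (301,172) and nozzle (405,168). The side view agrees with this.

Next I'll fit the trays, including lens distortion, and zoom in.

```bash
cat > h.py <<'E'
import numpy as np,cv2
from scipy.optimize import least_squares
C={"side":(49.892836655849095,314.22761625814246,229.19941265217815,np.array([[0.98752315,0.08286461,-0.1339085,0.40620567],[-0.15648578,0.61149705,-0.77561818,-0.75251347],[0.01761336,0.78689568,0.61683462,0.61227373],[0,0,0,1]])),
"top":(46.48817505157478,310.9611966326668,240.6165117774659,np.array([[-0.13519664,0.96895438,-0.20700066,0.3354223],[-0.99080505,-0.1333115,0.02309536,0.019912],[-0.00521721,0.20821971,0.97806816,1.04347044],[0,0,0,1]]))}
K1={"side":0.,"top":0.}
def proj(n,P,k1=None):
    fy,cx,cy,T=C[n];f=240/np.tan(np.radians(fy)/2)
    q=(np.atleast_2d(P)-T[:3,3])@T[:3,:3]
    u=np.c_[q[:,0]/-q[:,2],q[:,1]/q[:,2]]
    k=K1[n] if k1 is None else k1
    u=u*(1+k*(u**2).sum(1,keepdims=True))
    return u*f+[cx,cy]
def unproj(n,uv,z):
    g=lambda p:proj(n,[p[0],p[1],z])[0]-uv
    return least_squares(g,[.55,0.]).x
def tray_pts(p,sx=.09,sy=.065,zs=(0,.04)):
    c,s=np.cos(p[2]),np.sin(p[2])
    return np.array([[p[0]+c*a*sx-s*b*sy,p[1]+s*a*sx+c*b*sy,z] for a in(-1,1) for b in(-1,1) for z in zs])
E
python3 - <<'E'
from h import *
init={"top":[(195,192),(301,172),(405,168)]}
res={}
blobs={}
for n in("top","side"):
    im=cv2.imread(f"pics/{n}0.png");h=cv2.cvtColor(im,cv2.COLOR_BGR2HSV)
    m=cv2.inRange(h,(105,150,60),(125,255,255))
    m=cv2.morphologyEx(m,cv2.MORPH_CLOSE,np.ones((5,5)))
    cs=[c for c in cv2.findContours(m,0,cv2.CHAIN_APPROX_NONE)[0] if cv2.contourArea(c)>2000]
    cs.sort(key=lambda c:c[:,0,0].mean() if n=="top" else c[:,0,1].mean())
    blobs[n]=[cv2.convexHull(c)[:,0].astype(np.float32) for c in cs];print(n,[cv2.contourArea(c) for c in cs])
def cont(n,i):
    c=blobs[n][i];out=[]
    for a,b in zip(c,np.roll(c,-1,0)):
        L=np.linalg.norm(b-a)
        out+= [a+(b-a)*t for t in np.arange(0,1,3/max(L,3))]
    return np.array(out)
def resid(p,ns,k):
    r=[]
    for n in ns:
        for i in range(3):
            hull=cv2.convexHull(proj(n,tray_pts(p[3*i:3*i+3]),k[n]).astype(np.float32))
            r+=[cv2.pointPolygonTest(hull,(float(a),float(b)),True) for a,b in cont(n,i)]
    return np.array(r)
x0=[]
for uv in init["top"]: x0+=[*unproj("top",uv,.02),0.05]
for ns in(["top"],["side"],["top","side"]):
  for fk in(0,1):
    f=lambda p:resid(p[:9],ns,dict(top=p[9]*fk,side=p[10]*fk))
    s=least_squares(f,x0+[0,0],x_scale=[.01,.01,.05]*3+[.1,.1],diff_step=1e-4,loss="soft_l1")
    print(ns,fk,np.sqrt((f(s.x)**2).mean()),s.x.round(4).tolist())
a=cv2.imread("pics/top0.png")[235:345,125:505];a=cv2.resize(a,None,fx=2,fy=2,interpolation=cv2.INTER_CUBIC)
b=cv2.imread("pics/side0.png")[135:390,215:325];b=cv2.rotate(cv2.resize(b,None,fx=2.9,fy=2.9,interpolation=cv2.INTER_CUBIC),cv2.ROTATE_90_COUNTERCLOCKWISE)
o=np.zeros((220+b.shape[0],760,3),np.uint8);o[:220]=a;o[220:,:b.shape[1]]=b[:,:760];cv2.imwrite("pics/z0.png",o)
E
```

```text
top [6780.0, 6640.0, 6703.5]
side [9382.5, 8739.0]
['top'] 0 0.6029968778390405 [0.6762, 0.2051, -0.0421, 0.6887, -0.0019, 0.1786, 0.6665, -0.2003, 0.0629, 0.0, 0.0]
['top'] 1 0.5661974683952259 [0.6757, 0.2044, -0.0426, 0.6885, -0.002, 0.1795, 0.6662, -0.1997, 0.0632, 0.046, 0.0]Traceback (most recent call last):
  File "<stdin>", line 30, in <module>
    return func(*args, **kwargs)
    vector_fun = VectorFunction(
        fun_wrapped,
    ...<6 lines>...
        workers=workers
    )
    self._update_fun()
    ~~~~~~~~~~~~~~~~^^
    self.f = self.fun_wrapped(xp_copy(self.x))
             ~~~~~~~~~~~~~~~~^^^^^^^^^^^^^^^^^
    return np.atleast_1d(self.fun(x))
                         ~~~~~~~~^^^
    return self.f(x, *self.args, **self.kwargs)
           ~~~~~~^^^^^^^^^^^^^^^^^^^^^^^^^^^^^^
  File "<stdin>", line 29, in <lambda>
  File "<stdin>", line 23, in resid
  File "<stdin>", line 13, in cont
IndexError: list index out of range
```

The trays are fitted and top-camera distortion is negligible. Next, the loose things.

```bash
python3 - <<'E'
from h import *
cl=dict(violet=((315,273),.031,.019),sky=((373,272),.031,.019),round=((475.5,271),.023,.0255),blossom=((150,310),.020,.022),nozzle=((266,287),.02,.013),gold=((209,294),.05,.0175),jar=((426,273),.09,.031))
t=np.linspace(0,2*np.pi,40)
a=cv2.resize(cv2.imread("pics/top0.png")[235:345,125:505],None,fx=2,fy=2,interpolation=cv2.INTER_CUBIC)
b=cv2.resize(cv2.imread("pics/side0.png")[135:390,215:325],None,fx=2.9,fy=2.9,interpolation=cv2.INTER_CUBIC)
for k,(uv,z,rr) in cl.items():
    p=unproj("top",uv,z);print(k,p.round(4),proj("side",[*p,z]).round(1))
    for zz in(0.,z):
        P=np.c_[p[0]+rr*np.cos(t),p[1]+rr*np.sin(t),0*t+zz]
        col=(0,255,255) if zz else (255,255,0)
        cv2.polylines(a,[((proj("top",P)-[125,235])*2).astype(int)],True,col,1)
        cv2.polylines(b,[((proj("side",P)-[215,135])*2.9).astype(int)],True,col,1)
b=cv2.rotate(b,cv2.ROTATE_90_COUNTERCLOCKWISE)
o=np.zeros((220+b.shape[0],760,3),np.uint8);o[:220]=a;o[220:,:b.shape[1]]=b[:,:760];cv2.imwrite("pics/z0.png",o)
E
```

```text
violet [ 0.4887 -0.0031] [[289.2 225. ]]
sky [ 0.4761 -0.1085] [[289.2 263.6]]
round [ 0.4533 -0.2969] [[289.2 358.4]]
blossom [0.4637 0.3046] [[262.7 149.1]]
nozzle [0.4768 0.0895] [[277.8 201.7]]
gold [0.474  0.1897] [[271.3 163. ]]
jar [ 0.4538 -0.1911] [[280.4 272.2]]
```

View pics/z0.png

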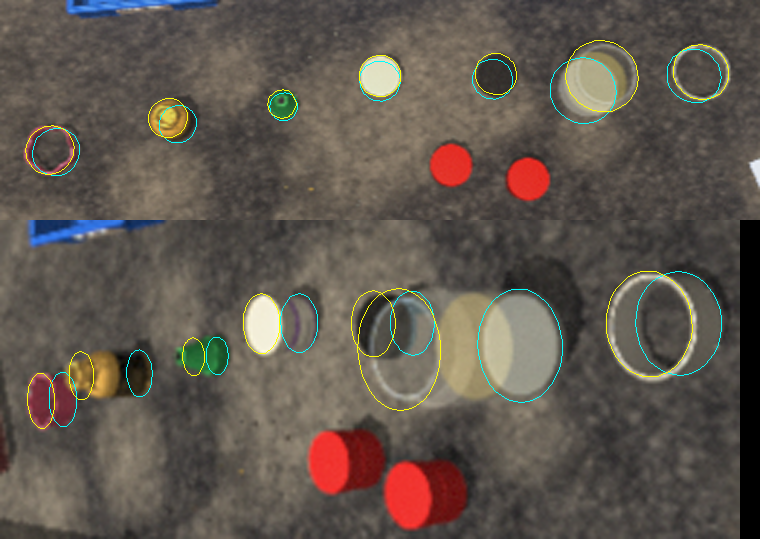

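The overlays match in both views. The white pot, nozzle, blossom and round cutter are within about 1 px, so I'll use these positions. All grasps will close along world x, which keeps the fingers clear of the jar and the bottle. I'll start with the blossom.

```bash
cat > go.py <<'E'
import sys,numpy as np
from bench import status
from scipy.spatial.transform import Rotation as R
o=status.get_obs();t=np.array([float(a) for a in sys.argv[1:4]])
Rc=R.from_rotvec(o["orientation"]);Rt=R.from_matrix(np.array([[0,1,0],[1,0,0],[0,0,-1]]))
print("clock",o["clock"],"tcp",o["tcp_pos"].round(4),"dp",Rc.inv().apply(t-o["tcp_pos"]).round(4),"rot",(Rc.inv()*Rt).as_rotvec().round(4),"F",o["contact_force"].round(1),"w",round(o["grip_width"],4),"gf",o["gripper_force"],"j7",o["joints"][6].round(2))
E
python3 go.py .464 .3046 .15
```

```text
clock 0.1 tcp [0.2108 0.6407 0.2304] dp [-0.3455 -0.24    0.0809] rot [-1.400e-03  1.200e-03  1.253e+00] F [ 0.5 -0.6 -0.1] w 0.0854 gf 0.0 j7 -0.08
```

```bash
python3 -m handwheel '[{"dp":[-0.045,-0.03,0.01],"delta_rot":[0,0,0.16]},{"dp":[-0.09,-0.06,0.02],"delta_rot":[0,0,0.32]},{"dp":[-0.135,-0.09,0.03],"delta_rot":[0,0,0.48]},{"dp":[-0.18,-0.12,0.04],"delta_rot":[0,0,0.64]},{"dp":[-0.22,-0.15,0.05],"delta_rot":[0,0,0.8]},{"dp":[-0.265,-0.18,0.06],"delta_rot":[0,0,0.96]},{"dp":[-0.305,-0.21,0.07],"delta_rot":[0,0,1.1]},{"dp":[-0.3455,-0.24,0.081],"delta_rot":[0,0,1.253]},{"dp":[-0.3455,-0.24,0.081],"delta_rot":[0,0,1.253]},{"dp":[-0.3455,-0.24,0.081],"delta_rot":[0,0,1.253]}]' 1 25; python3 go.py .464 .3046 -.003
```

```text
clock: 1.35
tcp_pos: [0.4636, 0.3058, 0.1501]
orientation: [-2.22, -2.222, 0.001]
contact_force: [0.5, 0.6, -0.9]
grip_width: 0.0853
gripper_force: 0.0
clock 1.35 tcp [0.4636 0.3058 0.1501] dp [-0.0012  0.0005  0.1531] rot [-0.0007 -0.0002  0.0012] F [ 0.5  0.6 -0.9] w 0.0853 gf 0.0 j7 -0.52
```

```bash
python3 -m handwheel '[{"dp":[-0.001,0,0.04]},{"dp":[-0.001,0,0.08]},{"dp":[-0.001,0,0.11]},{"dp":[-0.001,0,0.13]},{"dp":[-0.001,0,0.145]},{"dp":[-0.001,0,0.153]},{"dp":[-0.001,0,0.153]}]' - - || true; python3 go.py .464 .3046 -.003; python3 - <<'E'
from bench import vision
import cv2
a=vision.grab_frame("side")["img"][80:240,180:400];cv2.imwrite("pics/s1.png",cv2.resize(a,None,fx=3,fy=3))
E
```

```text
clock 1.35 tcp [0.4636 0.3058 0.1501] dp [-0.0012  0.0005  0.1531] rot [-0.0007 -0.0002  0.0012] F [ 0.5  0.6 -0.9] w 0.0853 gf 0.0 j7 -0.52validation failed for argument at $[0]...
```

View pics/s1.png

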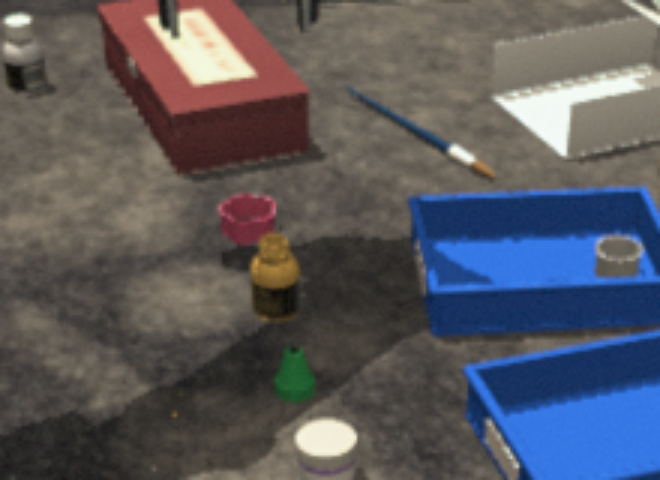

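The call was refused because delta_rot is required. The picture shows the fingers still high above the blossom and every object untouched. I'll send it again in full.

```bash
python3 -m handwheel '[{"dp":[-0.001,0,0.04],"delta_rot":[0,0,0]},{"dp":[-0.001,0,0.08],"delta_rot":[0,0,0]},{"dp":[-0.001,0,0.11],"delta_rot":[0,0,0]},{"dp":[-0.001,0,0.13],"delta_rot":[0,0,0]},{"dp":[-0.001,0,0.145],"delta_rot":[0,0,0]},{"dp":[-0.001,0,0.153],"delta_rot":[0,0,0]},{"dp":[-0.001,0,0.153],"delta_rot":[0,0,0]}]' ; python3 - <<'E'
from bench import vision
import cv2
a=vision.grab_frame("side")["img"][80:240,180:400];cv2.imwrite("pics/s2.png",cv2.resize(a,None,fx=3,fy=3))
E
```

```text
clock: 2.28
tcp_pos: [0.4639, 0.3046, -0.0028]
orientation: [-2.221, -2.222, 0.0]
contact_force: [0.3, -0.5, -0.8]
grip_width: 0.0857
gripper_force: 0.0
```

View pics/s2.png

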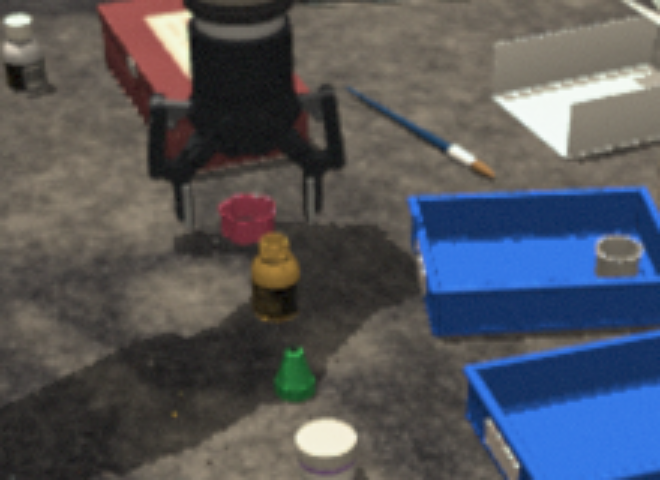

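The fingers straddle the blossom, which is centred at crop (247,218), with the tips near the table. Now I'll close and lift.

```bash
python3 -m handwheel '[{"dp":[0,0,0],"delta_rot":[0,0,0]},{"dp":[0,0,0],"delta_rot":[0,0,0]},{"dp":[0,0,0],"delta_rot":[0,0,0]},{"dp":[0,0,0],"delta_rot":[0,0,0]},{"dp":[0,0,0],"delta_rot":[0,0,0]},{"dp":[0,0,0],"delta_rot":[0,0,0]},{"dp":[0,0,0],"delta_rot":[0,0,0]},{"dp":[0,0,0],"delta_rot":[0,0,0]}]' 0 25; python3 -m handwheel '[{"dp":[0,0,-0.01],"delta_rot":[0,0,0]},{"dp":[0,0,-0.03],"delta_rot":[0,0,0]},{"dp":[0,0,-0.06],"delta_rot":[0,0,0]},{"dp":[0,0,-0.09],"delta_rot":[0,0,0]},{"dp":[0,0,-0.12],"delta_rot":[0,0,0]},{"dp":[0,0,-0.12],"delta_rot":[0,0,0]}]'; python3 go.py .647 .237 .117
```

```text
clock: 3.32
tcp_pos: [0.4647, 0.3047, -0.0015]
orientation: [-2.221, -2.221, -0.003]
contact_force: [-1.9, -1.1, 8.3]
grip_width: 0.0415
gripper_force: 27.0
clock: 4.08
tcp_pos: [0.4655, 0.3052, 0.1199]
orientation: [2.222, 2.221, 0.008]
contact_force: [0.2, 0.4, -0.8]
grip_width: 0.0413
gripper_force: 25.4
clock 4.075 tcp [0.4655 0.3052 0.1199] dp [-0.0682  0.1815  0.0034] rot [ 0.0037 -0.0035 -0.0002] F [ 0.2  0.4 -0.8] w 0.0413 gf 25.35459454287775 j7 -0.49
```

```bash
python3 -m handwheel '[{"dp":[-0.01,0.03,0],"delta_rot":[0,0,0]},{"dp":[-0.025,0.07,0],"delta_rot":[0,0,0]},{"dp":[-0.04,0.11,0],"delta_rot":[0,0,0]},{"dp":[-0.055,0.15,0],"delta_rot":[0,0,0]},{"dp":[-0.064,0.17,0],"delta_rot":[0,0,0]},{"dp":[-0.068,0.1815,0],"delta_rot":[0.004,-0.004,0]},{"dp":[-0.068,0.1815,0],"delta_rot":[0.004,-0.004,0]},{"dp":[-0.068,0.1815,0],"delta_rot":[0.004,-0.004,0]}]'; python3 go.py .647 .237 .0035;python3 - <<'E'
from bench import vision
import cv2
a=vision.grab_frame("side")["img"][60:240,250:470];cv2.imwrite("pics/s3.png",cv2.resize(a,None,fx=3,fy=3))
E
```

```text
clock: 5.08
tcp_pos: [0.6444, 0.2373, 0.1169]
orientation: [-2.219, -2.222, 0.01]
contact_force: [-0.8, 0.2, 0.5]
grip_width: 0.0414
gripper_force: 25.4
clock 5.075 tcp [0.6444 0.2373 0.1169] dp [1.000e-04 3.300e-03 1.133e-01] rot [-0.0054  0.0037  0.0013] F [-0.8  0.2  0.5] w 0.0414 gf 25.38807841250673 j7 -0.23
```

View pics/s3.png

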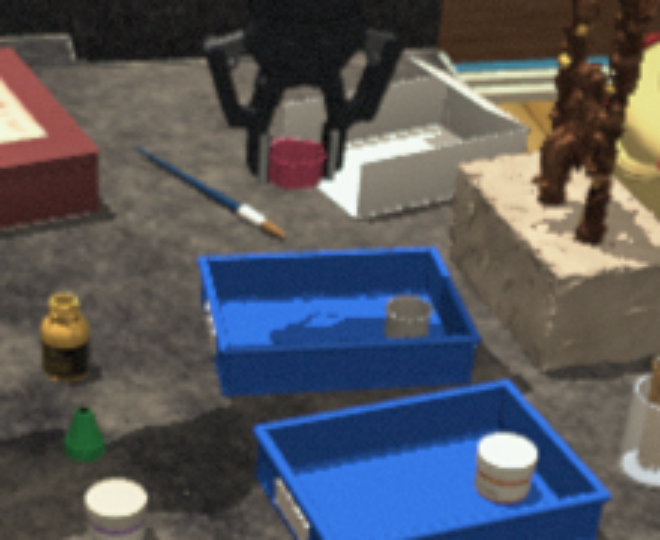

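The blossom is held upright. Lowering, with the release opened only partly.

```bash
python3 -m handwheel '[{"dp":[0,0.003,0.03],"delta_rot":[-0.005,0.004,0]},{"dp":[0,0.003,0.06],"delta_rot":[-0.005,0.004,0]},{"dp":[0,0.003,0.085],"delta_rot":[-0.005,0.004,0]},{"dp":[0,0.003,0.1],"delta_rot":[-0.005,0.004,0]},{"dp":[0,0.003,0.107],"delta_rot":[-0.005,0.004,0]},{"dp":[0,0.003,0.11],"delta_rot":[-0.005,0.004,0]},{"dp":[0,0.003,0.112],"delta_rot":[-0.005,0.004,0]},{"dp":[0,0.003,0.1135],"delta_rot":[-0.005,0.004,0]},{"dp":[0,0.003,0.1135],"delta_rot":[-0.005,0.004,0]},{"dp":[0,0.003,0.1135],"delta_rot":[-0.005,0.004,0]}]'; python3 go.py .647 .237 .0025
```

```text
clock: 6.38
tcp_pos: [0.6483, 0.2358, 0.004]
orientation: [2.221, 2.221, 0.002]
contact_force: [0.2, -0.6, 0.8]
grip_width: 0.0412
gripper_force: 25.4
clock 6.375 tcp [0.6483 0.2358 0.004 ] dp [ 0.0012 -0.0013  0.0015] rot [ 0.0012 -0.0002 -0.    ] F [ 0.2 -0.6  0.8] w 0.0412 gf 25.39009622647427 j7 -0.18
```

```bash
python3 -m handwheel '[{"dp":[0,0,0.001],"delta_rot":[0,0,0]},{"dp":[0,0,0.001],"delta_rot":[0,0,0]}]'; python3 -m handwheel '[{"dp":[0,0,0],"delta_rot":[0,0,0]},{"dp":[0,0,0],"delta_rot":[0,0,0]},{"dp":[0,0,0],"delta_rot":[0,0,0]},{"dp":[0,0,0],"delta_rot":[0,0,0]}]' 0.72; python3 -m handwheel '[{"dp":[0,0,-0.03],"delta_rot":[0,0,0]},{"dp":[0,0,-0.08],"delta_rot":[0,0,0]},{"dp":[0,0,-0.12],"delta_rot":[0,0,0]},{"dp":[0,0,-0.15],"delta_rot":[0,0,0]},{"dp":[0,0,-0.15],"delta_rot":[0,0,0]}]'; python3 go.py .477 .0895 .15
```

```text
clock: 6.62
tcp_pos: [0.6481, 0.2358, 0.0027]
orientation: [2.221, 2.221, 0.001]
contact_force: [-0.4, -0.2, -0.9]
grip_width: 0.0412
gripper_force: 25.4
clock: 7.12
tcp_pos: [0.6482, 0.2358, 0.0028]
orientation: [2.221, 2.221, 0.001]
contact_force: [0.4, -0.6, -0.9]
grip_width: 0.0615
gripper_force: 0.0
clock: 7.75
tcp_pos: [0.6498, 0.2363, 0.1559]
orientation: [2.22, 2.219, 0.009]
contact_force: [0.1, -0.3, -0.2]
grip_width: 0.0614
gripper_force: 0.0
clock 7.75 tcp [0.6498 0.2363 0.1559] dp [-0.1468 -0.1728  0.0045] rot [ 0.006  -0.0024 -0.0001] F [ 0.1 -0.3 -0.2] w 0.0614 gf 0.0 j7 -0.24
```

```bash
python3 -m handwheel '[{"dp":[-0.03,-0.035,0],"delta_rot":[0,0,0]},{"dp":[-0.06,-0.07,0],"delta_rot":[0,0,0]},{"dp":[-0.09,-0.106,0],"delta_rot":[0,0,0]},{"dp":[-0.12,-0.14,0],"delta_rot":[0,0,0]},{"dp":[-0.137,-0.162,0],"delta_rot":[0,0,0]},{"dp":[-0.147,-0.173,0.005],"delta_rot":[0.006,-0.002,0]},{"dp":[-0.147,-0.173,0.005],"delta_rot":[0.006,-0.002,0]},{"dp":[-0.147,-0.173,0.005],"delta_rot":[0.006,-0.002,0]}]'; python3 go.py .477 .0895 -.0015;python3 - <<'E'
from bench import vision
import cv2,numpy as np
a=vision.grab_frame("side")["img"][100:260,230:430];b=vision.grab_frame("top")["img"][130:330,130:330]
cv2.imwrite("pics/s4.png",np.hstack([cv2.resize(a,(400,320)),cv2.resize(b,(400,400))[:320]]))
E
```

```text
clock: 8.75
tcp_pos: [0.476, 0.0897, 0.1475]
orientation: [-2.219, -2.221, 0.007]
contact_force: [0.9, -0.2, -0.4]
grip_width: 0.0615
gripper_force: 0.0
clock 8.75 tcp [0.476  0.0897 0.1475] dp [1.00e-04 1.60e-03 1.49e-01] rot [-0.0043  0.002   0.0009] F [ 0.9 -0.2 -0.4] w 0.0615 gf 0.0 j7 -0.14
```

View pics/s4.png

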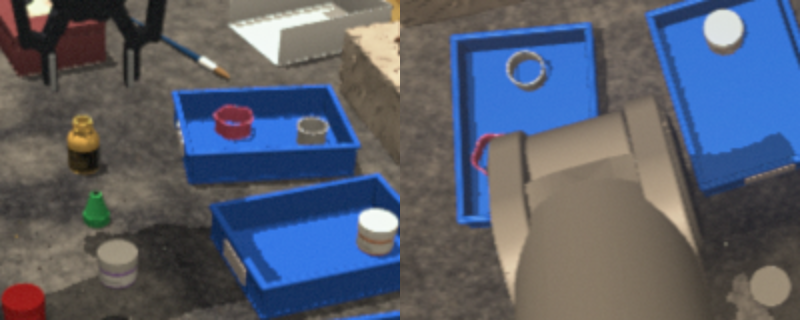

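The blossom stands upright in the cutter tray at side crop (233,121). The nozzle at (96,210) is clear. Lowering to it, gripping low.

```bash
python3 -m handwheel '[{"dp":[0,0.0015,0.04],"delta_rot":[-0.004,0.002,0]},{"dp":[0,0.0015,0.08],"delta_rot":[-0.004,0.002,0]},{"dp":[0,0.0015,0.11],"delta_rot":[-0.004,0.002,0]},{"dp":[0,0.0015,0.13],"delta_rot":[-0.004,0.002,0]},{"dp":[0,0.0015,0.142],"delta_rot":[-0.004,0.002,0]},{"dp":[0,0.0015,0.146],"delta_rot":[-0.004,0.002,0]},{"dp":[0,0.0015,0.146],"delta_rot":[-0.004,0.002,0]}]'; python3 -m handwheel '[{"dp":[0,0,0],"delta_rot":[0,0,0]},{"dp":[0,0,0],"delta_rot":[0,0,0]},{"dp":[0,0,0],"delta_rot":[0,0,0]},{"dp":[0,0,0],"delta_rot":[0,0,0]},{"dp":[0,0,0],"delta_rot":[0,0,0]},{"dp":[0,0,0],"delta_rot":[0,0,0]},{"dp":[0,0,0],"delta_rot":[0,0,0]}]' 0 25; python3 go.py .477 .0895 .12;python3 - <<'E'
from bench import vision
import cv2,numpy as np
a=vision.grab_frame("side")["img"][150:250,230:330]
cv2.imwrite("pics/s5.png",cv2.resize(a,(500,500)))
E
```

```text
clock: 9.72
tcp_pos: [0.4762, 0.0887, 0.0019]
orientation: [-2.221, -2.221, 0.0]
contact_force: [-0.7, 0.1, 0.1]
grip_width: 0.0616
gripper_force: 0.0
clock: 10.6
tcp_pos: [0.4762, 0.0887, 0.0023]
orientation: [-2.221, -2.221, -0.001]
contact_force: [-1.0, 0.5, 4.4]
grip_width: 0.0243
gripper_force: 24.3
clock 10.6 tcp [0.4762 0.0887 0.0023] dp [ 0.0009  0.0008 -0.1177] rot [-0.     -0.0006 -0.0001] F [-1.   0.5  4.4] w 0.0243 gf 24.261431631166488 j7 0.01
```

View pics/s5.png

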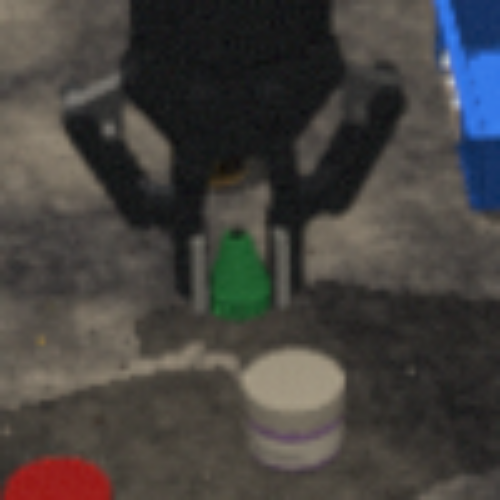

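The nozzle is held by its collar and upright. Lifting it to the nozzle tray.

```bash
python3 -m handwheel '[{"dp":[0,0,-0.01],"delta_rot":[0,0,0]},{"dp":[0,0,-0.04],"delta_rot":[0,0,0]},{"dp":[0,0,-0.08],"delta_rot":[0,0,0]},{"dp":[-0.02,0.01,-0.11],"delta_rot":[0,0,0]},{"dp":[-0.06,0.035,-0.12],"delta_rot":[0,0,0]},{"dp":[-0.11,0.06,-0.12],"delta_rot":[0,0,0]},{"dp":[-0.16,0.09,-0.12],"delta_rot":[0,0,0]},{"dp":[-0.21,0.115,-0.12],"delta_rot":[0,0,0]},{"dp":[-0.255,0.14,-0.12],"delta_rot":[0,0,0]},{"dp":[-0.28,0.155,-0.12],"delta_rot":[0,0,0]},{"dp":[-0.29,0.16,-0.12],"delta_rot":[0,0,0]},{"dp":[-0.29,0.16,-0.12],"delta_rot":[0,0,0]}]'; python3 -m handwheel '[{"dp":[0,0,0],"delta_rot":[0,0,0]}]'; python3 go.py .6365 -.202 .0065
```

```text
clock: 12.15
tcp_pos: [0.6355, -0.2013, 0.1215]
orientation: [-2.221, -2.22, 0.001]
contact_force: [-0.2, 0.5, -0.6]
grip_width: 0.0244
gripper_force: 24.7
clock: 12.28
tcp_pos: [0.6355, -0.1995, 0.1214]
orientation: [-2.218, -2.222, 0.0]
contact_force: [0.1, 1.1, -0.0]
grip_width: 0.0243
gripper_force: 24.7
clock 12.275 tcp [ 0.6355 -0.1995  0.1214] dp [-0.0027  0.0012  0.1149] rot [-0.0017 -0.0013  0.0018] F [ 0.1  1.1 -0. ] w 0.0243 gf 24.710612520575523 j7 0.47
```

```bash
python3 -m handwheel '[{"dp":[0,0,0.03],"delta_rot":[0,0,0]},{"dp":[0,0,0.06],"delta_rot":[0,0,0]},{"dp":[0,0,0.085],"delta_rot":[0,0,0]},{"dp":[0,0,0.1],"delta_rot":[0,0,0]},{"dp":[0,0,0.107],"delta_rot":[0,0,0]},{"dp":[0,0,0.111],"delta_rot":[0,0,0]},{"dp":[0,0,0.113],"delta_rot":[0,0,0]},{"dp":[0,0,0.1145],"delta_rot":[0,0,0]},{"dp":[0,0,0.1145],"delta_rot":[0,0,0]},{"dp":[0,0,0.1145],"delta_rot":[0,0,0]}]'; python3 go.py .6365 -.202 .0065
```

```text
clock: 13.52
tcp_pos: [0.6359, -0.2015, 0.0072]
orientation: [-2.221, -2.221, 0.001]
contact_force: [-0.5, -0.6, -0.1]
grip_width: 0.0243
gripper_force: 24.7
clock 13.525 tcp [ 0.6359 -0.2015  0.0072] dp [-0.0005  0.0006  0.0007] rot [-0.0007  0.     -0.0001] F [-0.5 -0.6 -0.1] w 0.0243 gf 24.714636127464473 j7 0.52
```

```bash
python3 -m handwheel '[{"dp":[0,0,0.0005],"delta_rot":[0,0,0]},{"dp":[0,0,0.0005],"delta_rot":[0,0,0]}]'; python3 -m handwheel '[{"dp":[0,0,0],"delta_rot":[0,0,0]},{"dp":[0,0,0],"delta_rot":[0,0,0]},{"dp":[0,0,0],"delta_rot":[0,0,0]},{"dp":[0,0,0],"delta_rot":[0,0,0]}]' 0.65; python3 -m handwheel '[{"dp":[0,0,-0.03],"delta_rot":[0,0,0]},{"dp":[0,0,-0.08],"delta_rot":[0,0,0]},{"dp":[0,0,-0.12],"delta_rot":[0,0,0]},{"dp":[0,0,-0.145],"delta_rot":[0,0,0]},{"dp":[0,0,-0.145],"delta_rot":[0,0,0]},{"dp":[-0.02,-0.04,-0.145],"delta_rot":[0,0,0]},{"dp":[-0.045,-0.085,-0.145],"delta_rot":[0,0,0]},{"dp":[-0.07,-0.13,-0.145],"delta_rot":[0,0,0]},{"dp":[-0.09,-0.17,-0.145],"delta_rot":[0,0,0]},{"dp":[-0.096,-0.182,-0.145],"delta_rot":[0,0,0]},{"dp":[-0.096,-0.182,-0.145],"delta_rot":[0,0,0]},{"dp":[-0.096,-0.182,-0.145],"delta_rot":[0,0,0]}]' 1;  python3 go.py .4533 -.297 -.001;python3 - <<'E'
from bench import vision
import cv2,numpy as np
a=vision.grab_frame("side")["img"][200:400,230:490];cv2.imwrite("pics/s6.png",cv2.resize(a,None,fx=2,fy=2))
E
```

```text
clock: 13.78
tcp_pos: [0.6358, -0.2015, 0.0064]
orientation: [-2.221, -2.221, 0.001]
contact_force: [0.7, -0.6, 0.1]
grip_width: 0.024
gripper_force: 24.7
clock: 14.28
tcp_pos: [0.6358, -0.2015, 0.0064]
orientation: [-2.221, -2.221, 0.001]
contact_force: [-0.7, 0.4, -0.0]
grip_width: 0.0554
gripper_force: 0.0
clock: 15.78
tcp_pos: [0.4554, -0.2964, 0.1512]
orientation: [-2.218, -2.223, 0.001]
contact_force: [0.6, 0.5, -0.3]
grip_width: 0.0853
gripper_force: 0.0
clock 15.775 tcp [ 0.4554 -0.2964  0.1512] dp [-0.0006 -0.002   0.1522] rot [-0.0008 -0.0003  0.0022] F [ 0.6  0.5 -0.3] w 0.0853 gf 0.0 j7 0.7
```

View pics/s6.png

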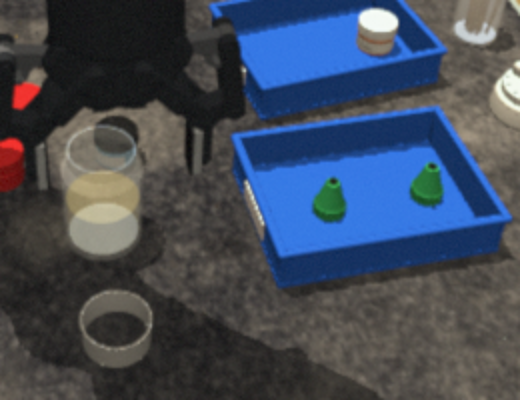

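The nozzle stands upright in its tray at crop (330,200), and the round cutter is at (116,325). Lowering over the cutter.

```bash
python3 -m handwheel '[{"dp":[-0.001,-0.002,0.04],"delta_rot":[0,0,0]},{"dp":[-0.001,-0.002,0.08],"delta_rot":[0,0,0]},{"dp":[-0.001,-0.002,0.11],"delta_rot":[0,0,0]},{"dp":[-0.001,-0.002,0.135],"delta_rot":[0,0,0]},{"dp":[-0.001,-0.002,0.147],"delta_rot":[0,0,0]},{"dp":[-0.001,-0.002,0.1525],"delta_rot":[0,0,0]},{"dp":[-0.001,-0.002,0.1525],"delta_rot":[0,0,0]}]'; python3 -m handwheel '[{"dp":[0,0,0],"delta_rot":[0,0,0]},{"dp":[0,0,0],"delta_rot":[0,0,0]},{"dp":[0,0,0],"delta_rot":[0,0,0]},{"dp":[0,0,0],"delta_rot":[0,0,0]},{"dp":[0,0,0],"delta_rot":[0,0,0]},{"dp":[0,0,0],"delta_rot":[0,0,0]}]' 0 25; python3 go.py .4533 -.297 .2
```

```text
clock: 16.7
tcp_pos: [0.4523, -0.2985, -0.0006]
orientation: [-2.221, -2.222, 0.001]
contact_force: [-0.1, 0.5, 0.3]
grip_width: 0.0852
gripper_force: 0.0
clock: 17.45
tcp_pos: [0.4523, -0.2987, 0.0001]
orientation: [2.221, 2.221, 0.0]
contact_force: [-1.4, 0.9, 6.6]
grip_width: 0.0481
gripper_force: 24.7
clock 17.45 tcp [ 4.523e-01 -2.987e-01  1.000e-04] dp [ 0.0016  0.001  -0.1999] rot [0.0003 0.0002 0.    ] F [-1.4  0.9  6.6] w 0.0481 gf 24.68959656905099 j7 0.84
```

```bash
python3 -m handwheel '[{"dp":[0,0,-0.01],"delta_rot":[0,0,0]},{"dp":[0,0,-0.04],"delta_rot":[0,0,0]},{"dp":[0,0,-0.09],"delta_rot":[0,0,0]},{"dp":[0,0,-0.13],"delta_rot":[0,0,0]},{"dp":[0,0,-0.15],"delta_rot":[0,0,0]},{"dp":[0,0,-0.15],"delta_rot":[0,0,0]}]'; python3 go.py .645 .177 .15; python3 - <<'E'
from bench import vision
import cv2,numpy as np
a=vision.grab_frame("side")["img"][130:400,180:460];cv2.imwrite("pics/s7.png",cv2.resize(a,None,fx=2,fy=2))
E
```

```text
clock: 18.2
tcp_pos: [0.4529, -0.299, 0.151]
orientation: [2.22, 2.219, 0.002]
contact_force: [-0.7, 0.2, -0.7]
grip_width: 0.0483
gripper_force: 26.0
clock 18.2 tcp [ 0.4529 -0.299   0.151 ] dp [0.476  0.1921 0.0009] rot [ 0.0027  0.0012 -0.0001] F [-0.7  0.2 -0.7] w 0.0483 gf 25.95689316672633 j7 0.71
```

View pics/s7.png

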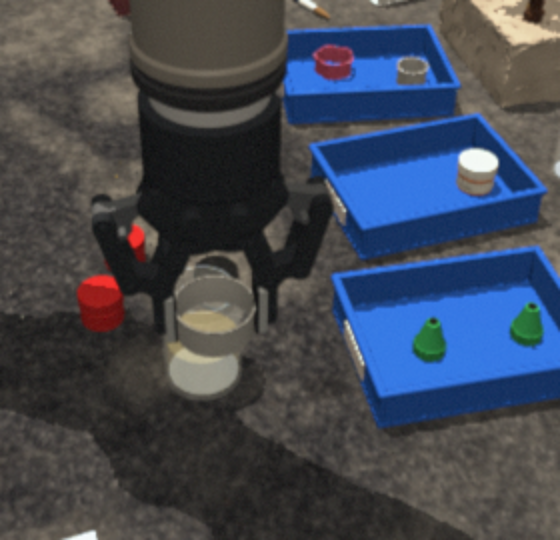

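The ring is held upright at crop (214,310), and the jar is undisturbed. I'll carry it forward in x first, then across.

```bash
python3 -m handwheel '[{"dp":[0.01,0.03,0],"delta_rot":[0,0,0]},{"dp":[0.03,0.07,0],"delta_rot":[0,0,0]},{"dp":[0.06,0.11,0],"delta_rot":[0,0,0]},{"dp":[0.1,0.14,0],"delta_rot":[0,0,0]},{"dp":[0.15,0.165,0],"delta_rot":[0,0,0]},{"dp":[0.2,0.18,0],"delta_rot":[0,0,0]},{"dp":[0.25,0.192,0],"delta_rot":[0,0,0]},{"dp":[0.3,0.192,0],"delta_rot":[0,0,0]},{"dp":[0.35,0.192,0],"delta_rot":[0,0,0]},{"dp":[0.4,0.192,0],"delta_rot":[0,0,0]},{"dp":[0.445,0.192,0],"delta_rot":[0,0,0]},{"dp":[0.476,0.192,0],"delta_rot":[0.003,0.001,0]}]'; python3 -m handwheel '[{"dp":[0,0,0],"delta_rot":[0,0,0]},{"dp":[0,0,0],"delta_rot":[0,0,0]},{"dp":[0,0,0],"delta_rot":[0,0,0]}]'; python3 go.py .645 .177 .005
```

```text
clock: 19.75
tcp_pos: [0.6424, 0.1804, 0.1468]
orientation: [-2.215, -2.22, 0.007]
contact_force: [0.1, 0.3, 0.4]
grip_width: 0.0481
gripper_force: 26.0
clock: 20.12
tcp_pos: [0.6439, 0.1753, 0.1485]
orientation: [-2.222, -2.216, 0.005]
contact_force: [0.3, 0.3, 0.1]
grip_width: 0.0483
gripper_force: 26.0
clock 20.125 tcp [0.6439 0.1753 0.1485] dp [0.0018 0.0017 0.1435] rot [-0.0047  0.0002 -0.0026] F [0.3 0.3 0.1] w 0.0483 gf 25.957084355686675 j7 -0.13
```

```bash
python3 -m handwheel '[{"dp":[0,0.0015,0.03],"delta_rot":[0,0,0]},{"dp":[0,0.0015,0.07],"delta_rot":[0,0,0]},{"dp":[0,0.0015,0.105],"delta_rot":[0,0,0]},{"dp":[0,0.0015,0.125],"delta_rot":[0,0,0]},{"dp":[0,0.0015,0.134],"delta_rot":[0,0,0]},{"dp":[0,0.0015,0.138],"delta_rot":[0,0,0]},{"dp":[0,0.0015,0.141],"delta_rot":[0,0,0]},{"dp":[0,0.0015,0.143],"delta_rot":[0,0,0]},{"dp":[0,0.0015,0.143],"delta_rot":[0,0,0]},{"dp":[0,0.0015,0.143],"delta_rot":[0,0,0]}]'; python3 go.py .645 .177 .0045
```

```text
clock: 21.38
tcp_pos: [0.645, 0.1778, 0.0062]
orientation: [-2.219, -2.219, 0.003]
contact_force: [0.2, -0.1, -0.1]
grip_width: 0.0482
gripper_force: 26.0
clock 21.375 tcp [0.645  0.1778 0.0062] dp [-0.0008 -0.      0.0017] rot [-0.0036 -0.0012  0.0001] F [ 0.2 -0.1 -0.1] w 0.0482 gf 25.956665161306773 j7 -0.06
```

```bash
python3 -m handwheel '[{"dp":[0,0,0.0015],"delta_rot":[-0.003,-0.001,0]},{"dp":[0,0,0.0015],"delta_rot":[-0.003,-0.001,0]},{"dp":[0,0,0.0015],"delta_rot":[-0.003,-0.001,0]}]'; python3 -m handwheel '[{"dp":[0,0,0],"delta_rot":[0,0,0]},{"dp":[0,0,0],"delta_rot":[0,0,0]},{"dp":[0,0,0],"delta_rot":[0,0,0]},{"dp":[0,0,0],"delta_rot":[0,0,0]}]' 0.74; python3 -m handwheel '[{"dp":[0,0,-0.03],"delta_rot":[0,0,0]},{"dp":[0,0,-0.08],"delta_rot":[0,0,0]},{"dp":[0,0,-0.12],"delta_rot":[0,0,0]},{"dp":[0,0,-0.145],"delta_rot":[0,0,0]},{"dp":[-0.015,-0.013,-0.145],"delta_rot":[0,0,0]},{"dp":[-0.055,-0.047,-0.145],"delta_rot":[0,0,0]},{"dp":[-0.095,-0.082,-0.145],"delta_rot":[0,0,0]},{"dp":[-0.135,-0.116,-0.145],"delta_rot":[0,0,0]},{"dp":[-0.165,-0.142,-0.145],"delta_rot":[0,0,0]},{"dp":[-0.181,-0.156,-0.145],"delta_rot":[0,0,0]},{"dp":[-0.181,-0.156,-0.145],"delta_rot":[0,0,0]},{"dp":[-0.181,-0.156,-0.145],"delta_rot":[0,0,0]}]';  python3 go.py .4887 -.0031 .002;python3 - <<'E'
from bench import vision
import cv2,numpy as np
a=vision.grab_frame("side")["img"][120:360,200:480];cv2.imwrite("pics/s8.png",cv2.resize(a,None,fx=2,fy=2))
E
```

```text
clock: 21.75
tcp_pos: [0.6448, 0.1777, 0.0044]
orientation: [-2.221, -2.221, 0.001]
contact_force: [0.3, -0.1, 1.1]
grip_width: 0.0481
gripper_force: 26.0
clock: 22.25
tcp_pos: [0.6449, 0.1777, 0.0045]
orientation: [-2.221, -2.221, 0.001]
contact_force: [-0.8, -0.5, -0.2]
grip_width: 0.063
gripper_force: 0.0
clock: 23.75
tcp_pos: [0.4904, -0.002, 0.1498]
orientation: [-2.22, -2.223, -0.001]
contact_force: [-1.0, 0.3, -0.1]
grip_width: 0.0634
gripper_force: 0.0
clock 23.75 tcp [ 0.4904 -0.002   0.1498] dp [-0.0012 -0.0017  0.1478] rot [ 0.0003 -0.0004  0.0017] F [-1.   0.3 -0.1] w 0.0634 gf 0.0 j7 0.08
```

View pics/s8.png

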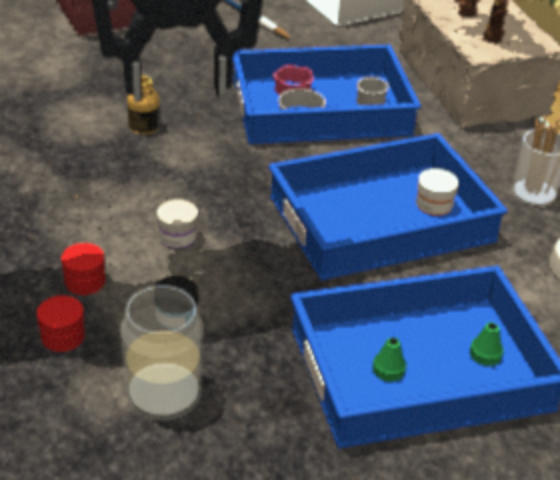

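Both cutters stand in the cutter tray at crop (293,80) and (303,100). The violet pot is at (178,222). Grasping it by the lid.

```bash
python3 -m handwheel '[{"dp":[-0.001,-0.002,0.04],"delta_rot":[0,0,0]},{"dp":[-0.001,-0.002,0.08],"delta_rot":[0,0,0]},{"dp":[-0.001,-0.002,0.11],"delta_rot":[0,0,0]},{"dp":[-0.001,-0.002,0.132],"delta_rot":[0,0,0]},{"dp":[-0.001,-0.002,0.142],"delta_rot":[0,0,0]},{"dp":[-0.001,-0.002,0.146],"delta_rot":[0,0,0]},{"dp":[-0.001,-0.002,0.146],"delta_rot":[0,0,0]}]'; python3 -m handwheel '[{"dp":[0,0,0],"delta_rot":[0,0,0]},{"dp":[0,0,0],"delta_rot":[0,0,0]},{"dp":[0,0,0],"delta_rot":[0,0,0]},{"dp":[0,0,0],"delta_rot":[0,0,0]},{"dp":[0,0,0],"delta_rot":[0,0,0]},{"dp":[0,0,0],"delta_rot":[0,0,0]}]' 0 30; python3 -m handwheel '[{"dp":[0,0,-0.01],"delta_rot":[0,0,0]},{"dp":[0,0,-0.04],"delta_rot":[0,0,0]},{"dp":[0,0,-0.08],"delta_rot":[0,0,0]},{"dp":[0,0,-0.11],"delta_rot":[0,0,0]},{"dp":[0,0,-0.11],"delta_rot":[0,0,0]}]'; python3 go.py .654 .022 .11
```

```text
clock: 24.68
tcp_pos: [0.4874, -0.0041, 0.0039]
orientation: [-2.221, -2.222, 0.0]
contact_force: [0.4, -0.8, -0.5]
grip_width: 0.0631
gripper_force: 0.0
clock: 25.42
tcp_pos: [0.4874, -0.0042, 0.0044]
orientation: [-2.221, -2.221, -0.001]
contact_force: [-0.2, 0.0, 5.6]
grip_width: 0.0369
gripper_force: 29.5
clock: 26.05
tcp_pos: [0.4886, -0.0041, 0.116]
orientation: [2.22, 2.22, 0.006]
contact_force: [0.4, 0.4, -1.9]
grip_width: 0.0367
gripper_force: 30.1
clock 26.05 tcp [ 0.4886 -0.0041  0.116 ] dp [0.0261 0.1654 0.0067] rot [ 0.0039 -0.0013  0.0001] F [ 0.4  0.4 -1.9] w 0.0367 gf 30.145511627197266 j7 0.14
```

```bash
python3 -m handwheel '[{"dp":[0.005,0.03,0],"delta_rot":[0,0,0]},{"dp":[0.012,0.075,0],"delta_rot":[0,0,0]},{"dp":[0.019,0.12,0],"delta_rot":[0,0,0]},{"dp":[0.024,0.152,0],"delta_rot":[0,0,0]},{"dp":[0.026,0.165,0],"delta_rot":[0.004,-0.001,0]},{"dp":[0.026,0.165,0],"delta_rot":[0.004,-0.001,0]},{"dp":[0.026,0.165,0],"delta_rot":[0.004,-0.001,0]},{"dp":[0.026,0.165,0],"delta_rot":[0.004,-0.001,0]}]'; python3 go.py .654 .022 .0085;python3 - <<'E'
from bench import vision
import cv2,numpy as np
a=vision.grab_frame("side")["img"][120:360,200:480];cv2.imwrite("pics/s9.png",cv2.resize(a,None,fx=2,fy=2))
E
```

```text
clock: 27.05
tcp_pos: [0.6509, 0.0214, 0.1135]
orientation: [-2.22, -2.218, 0.007]
contact_force: [-0.2, 0.2, 0.0]
grip_width: 0.0371
gripper_force: 30.2
clock 27.05 tcp [0.6509 0.0214 0.1135] dp [0.0007 0.0037 0.105 ] rot [-0.0057  0.0008 -0.0005] F [-0.2  0.2  0. ] w 0.0371 gf 30.187811851501465 j7 0.15
```

View pics/s9.png

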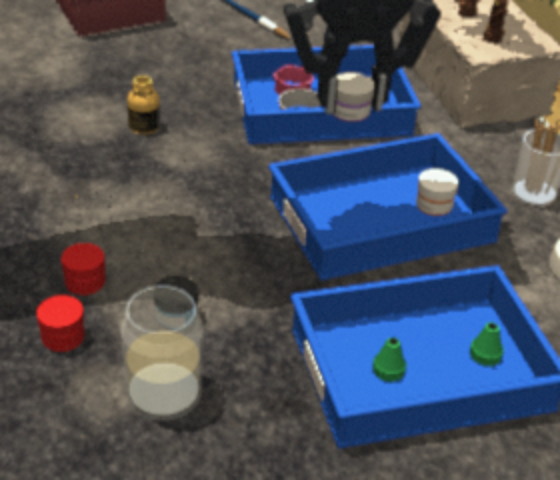

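The pot is held upright at crop (353,97). Lowering it into the pot tray.

```bash
python3 -m handwheel '[{"dp":[0,0.003,0.03],"delta_rot":[-0.005,0,0]},{"dp":[0,0.003,0.06],"delta_rot":[-0.005,0,0]},{"dp":[0,0.003,0.083],"delta_rot":[-0.005,0,0]},{"dp":[0,0.003,0.094],"delta_rot":[-0.005,0,0]},{"dp":[0,0.003,0.099],"delta_rot":[-0.005,0,0]},{"dp":[0,0.003,0.102],"delta_rot":[-0.005,0,0]},{"dp":[0,0.003,0.104],"delta_rot":[-0.005,0,0]},{"dp":[0,0.003,0.105],"delta_rot":[-0.005,0,0]},{"dp":[0,0.003,0.105],"delta_rot":[-0.005,0,0]},{"dp":[0,0.003,0.105],"delta_rot":[-0.005,0,0]}]'; python3 go.py .654 .022 .0085
```

```text
clock: 28.35
tcp_pos: [0.6546, 0.0216, 0.0086]
orientation: [2.221, 2.221, -0.001]
contact_force: [-0.4, -0.3, 0.2]
grip_width: 0.0367
gripper_force: 30.2
clock 28.35 tcp [0.6546 0.0216 0.0086] dp [ 0.0004 -0.0006  0.0001] rot [ 0.0003  0.0009 -0.    ] F [-0.4 -0.3  0.2] w 0.0367 gf 30.19398272037506 j7 0.2
```

```bash
python3 -m handwheel '[{"dp":[0,0,0.0003],"delta_rot":[0,0,0]},{"dp":[0,0,0.0003],"delta_rot":[0,0,0]},{"dp":[0,0,0.0003],"delta_rot":[0,0,0]},{"dp":[0,0,0.0003],"delta_rot":[0,0,0]}]' 0.66; python3 -m handwheel '[{"dp":[0,0,-0.03],"delta_rot":[0,0,0]},{"dp":[0,0,-0.08],"delta_rot":[0,0,0]},{"dp":[0,0,-0.12],"delta_rot":[0,0,0]},{"dp":[0,0,-0.145],"delta_rot":[0,0,0]},{"dp":[-0.013,-0.018,-0.145],"delta_rot":[0,0,0]},{"dp":[-0.043,-0.058,-0.145],"delta_rot":[0,0,0]},{"dp":[-0.073,-0.1,-0.145],"delta_rot":[0,0,0]},{"dp":[-0.103,-0.14,-0.145],"delta_rot":[0,0,0]},{"dp":[-0.122,-0.168,-0.145],"delta_rot":[0,0,0]},{"dp":[-0.13,-0.1785,-0.145],"delta_rot":[0,0,0]},{"dp":[-0.13,-0.1785,-0.145],"delta_rot":[0,0,0]},{"dp":[-0.13,-0.1785,-0.145],"delta_rot":[0,0,0]}]';  python3 go.py .4761 -.1085 .004
```

```text
clock: 28.85
tcp_pos: [0.6545, 0.0216, 0.0081]
orientation: [2.221, 2.221, -0.001]
contact_force: [-0.0, -0.7, -0.3]
grip_width: 0.0564
gripper_force: 0.0
clock: 30.35
tcp_pos: [0.4775, -0.1073, 0.1534]
orientation: [2.218, 2.222, -0.0]
contact_force: [-0.6, -0.5, -0.2]
grip_width: 0.0564
gripper_force: 0.0
clock 30.35 tcp [ 0.4775 -0.1073  0.1534] dp [-0.0011 -0.0015  0.1494] rot [0.0011 0.0011 0.0019] F [-0.6 -0.5 -0.2] w 0.0564 gf 0.0 j7 0.31
```

I'll bias y by 2 mm away from the jar and descend gently while watching the force.

```bash
python3 -m handwheel '[{"dp":[0.001,-0.0015,0.03],"delta_rot":[0,0,0]},{"dp":[0.001,-0.0015,0.06],"delta_rot":[0,0,0]},{"dp":[0.001,-0.0015,0.08],"delta_rot":[0,0,0]},{"dp":[0.001,-0.0015,0.1],"delta_rot":[0,0,0]},{"dp":[0.001,-0.0015,0.1],"delta_rot":[0,0,0]}]'; python3 go.py .4761 -.1065 .005; python3 - <<'E'
from bench import vision
import cv2,numpy as np
a=vision.grab_frame("side")["img"][160:360,200:480];cv2.imwrite("pics/s10.png",cv2.resize(a,None,fx=2,fy=2))
E
```

```text
clock: 30.98
tcp_pos: [0.4745, -0.1065, 0.052]
orientation: [-2.219, -2.222, 0.004]
contact_force: [0.8, -0.2, -0.8]
grip_width: 0.0564
gripper_force: 0.0
clock 30.975 tcp [ 0.4745 -0.1065  0.052 ] dp [0.     0.0018 0.047 ] rot [-0.0026  0.001   0.0017] F [ 0.8 -0.2 -0.8] w 0.0564 gf 0.0 j7 0.44
```

View pics/s10.png

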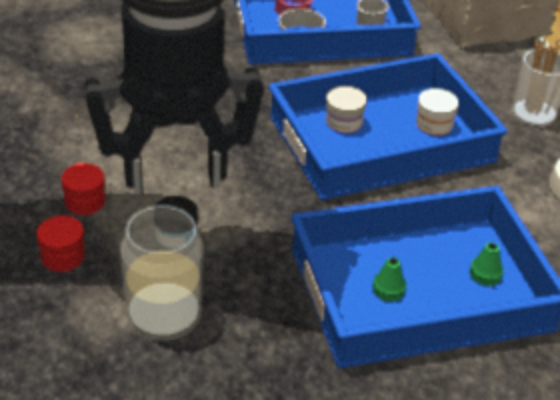

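The violet pot stands in its tray at crop (346,108). The fingers at (140,175) and (215,168) line up with the black pot at (178,212), and the jar is clear. Descending and gripping.

```bash
python3 -m handwheel '[{"dp":[0,0.0015,0.02],"delta_rot":[0,0,0]},{"dp":[0,0.0015,0.035],"delta_rot":[0,0,0]},{"dp":[0,0.0015,0.044],"delta_rot":[0,0,0]},{"dp":[0,0.0015,0.047],"delta_rot":[0,0,0]},{"dp":[0,0.0015,0.047],"delta_rot":[0,0,0]}]'; python3 -m handwheel '[{"dp":[0,0,0],"delta_rot":[0,0,0]},{"dp":[0,0,0],"delta_rot":[0,0,0]},{"dp":[0,0,0],"delta_rot":[0,0,0]},{"dp":[0,0,0],"delta_rot":[0,0,0]},{"dp":[0,0,0],"delta_rot":[0,0,0]}]' 0 30; python3 -m handwheel '[{"dp":[0,0,-0.01],"delta_rot":[0,0,0]},{"dp":[0,0,-0.04],"delta_rot":[0,0,0]},{"dp":[0,0,-0.08],"delta_rot":[0,0,0]},{"dp":[0,0,-0.11],"delta_rot":[0,0,0]},{"dp":[0,0,-0.11],"delta_rot":[0,0,0]}]'; python3 go.py .665 -.037 .11
```

```text
clock: 31.65
tcp_pos: [0.476, -0.1075, 0.0063]
orientation: [2.221, 2.221, -0.001]
contact_force: [0.1, 0.5, -0.1]
grip_width: 0.0565
gripper_force: 0.0
clock: 32.28
tcp_pos: [0.4762, -0.1075, 0.0067]
orientation: [2.221, 2.22, -0.0]
contact_force: [-0.6, -0.1, 7.2]
grip_width: 0.0368
gripper_force: 29.7
clock: 32.9
tcp_pos: [0.4776, -0.1075, 0.1186]
orientation: [2.219, 2.219, 0.005]
contact_force: [0.1, -0.3, -0.7]
grip_width: 0.0368
gripper_force: 30.2
clock 32.9 tcp [ 0.4776 -0.1075  0.1186] dp [0.0705 0.1874 0.0094] rot [ 0.0049  0.0007 -0.    ] F [ 0.1 -0.3 -0.7] w 0.0368 gf 30.163103342056274 j7 0.37
```

```bash
python3 -m handwheel '[{"dp":[0.01,0.03,0],"delta_rot":[0,0,0]},{"dp":[0.028,0.075,0],"delta_rot":[0,0,0]},{"dp":[0.045,0.12,0],"delta_rot":[0,0,0]},{"dp":[0.06,0.16,0],"delta_rot":[0,0,0]},{"dp":[0.068,0.18,0],"delta_rot":[0,0,0]},{"dp":[0.07,0.187,0],"delta_rot":[0.004,0,0]},{"dp":[0.07,0.187,0],"delta_rot":[0.004,0,0]},{"dp":[0.07,0.187,0],"delta_rot":[0.004,0,0]},{"dp":[0.07,0.187,0],"delta_rot":[0.004,0,0]}]'; python3 go.py .665 -.037 .0108
```

```text
clock: 34.02
tcp_pos: [0.6622, -0.0379, 0.1163]
orientation: [-2.221, -2.219, 0.006]
contact_force: [0.2, -0.2, -0.2]
grip_width: 0.0366
gripper_force: 30.2
clock 34.025 tcp [ 0.6622 -0.0379  0.1163] dp [0.001  0.0033 0.1055] rot [-0.0043  0.0009 -0.001 ] F [ 0.2 -0.2 -0.2] w 0.0366 gf 30.20472228527069 j7 0.25
```

```bash
python3 -m handwheel '[{"dp":[0,0.003,0.03],"delta_rot":[-0.004,0,0]},{"dp":[0,0.003,0.06],"delta_rot":[-0.004,0,0]},{"dp":[0,0.003,0.083],"delta_rot":[-0.004,0,0]},{"dp":[0,0.003,0.094],"delta_rot":[-0.004,0,0]},{"dp":[0,0.003,0.099],"delta_rot":[-0.004,0,0]},{"dp":[0,0.003,0.102],"delta_rot":[-0.004,0,0]},{"dp":[0,0.003,0.104],"delta_rot":[-0.004,0,0]},{"dp":[0,0.003,0.1055],"delta_rot":[-0.004,0,0]},{"dp":[0,0.003,0.1055],"delta_rot":[-0.004,0,0]},{"dp":[0,0.003,0.1055],"delta_rot":[-0.004,0,0]}]'; python3 go.py .665 -.037 .0108
```

```text
clock: 35.28
tcp_pos: [0.6657, -0.0374, 0.0109]
orientation: [2.221, 2.221, -0.0]
contact_force: [-0.0, 0.4, 0.3]
grip_width: 0.0366
gripper_force: 30.3
clock 35.275 tcp [ 0.6657 -0.0374  0.0109] dp [ 0.0004 -0.0007  0.0001] rot [ 0.0005  0.0009 -0.    ] F [-0.   0.4  0.3] w 0.0366 gf 30.289726853370667 j7 0.31
```

```bash
python3 -m handwheel '[{"dp":[0,0,0.0003],"delta_rot":[0,0,0]},{"dp":[0,0,0.0003],"delta_rot":[0,0,0]},{"dp":[0,0,0.0003],"delta_rot":[0,0,0]},{"dp":[0,0,0.0003],"delta_rot":[0,0,0]}]' 0.66; python3 -m handwheel '[{"dp":[0,0,-0.03],"delta_rot":[0,0,0]},{"dp":[0,0,-0.08],"delta_rot":[0,0,0]},{"dp":[0,0,-0.13],"delta_rot":[0,0,0]},{"dp":[0,0,-0.18],"delta_rot":[0,0,0]},{"dp":[0,-0.02,-0.22],"delta_rot":[0,0,0]},{"dp":[0,-0.06,-0.25],"delta_rot":[0,0,0]},{"dp":[0,-0.11,-0.25],"delta_rot":[0,0,0]},{"dp":[0,-0.15,-0.25],"delta_rot":[0,0,0]},{"dp":[0,-0.17,-0.25],"delta_rot":[0,0,0]},{"dp":[0,-0.17,-0.25],"delta_rot":[0,0,0]},{"dp":[0,-0.17,-0.25],"delta_rot":[0,0,0]}]'; python3 - <<'E'
from bench import vision
import cv2,numpy as np
a=vision.grab_frame("side")["img"][120:370,210:490];cv2.imwrite("pics/s11.png",cv2.resize(a,None,fx=2.3,fy=2.3))
E
```

```text
clock: 35.78
tcp_pos: [0.6655, -0.0374, 0.0103]
orientation: [2.221, 2.221, -0.001]
contact_force: [0.4, 0.5, 0.7]
grip_width: 0.0561
gripper_force: 0.0
clock: 37.15
tcp_pos: [0.4964, -0.037, 0.2607]
orientation: [2.22, 2.221, 0.0]
contact_force: [0.4, -0.1, 0.5]
grip_width: 0.0568
gripper_force: 0.0
```

View pics/s11.png

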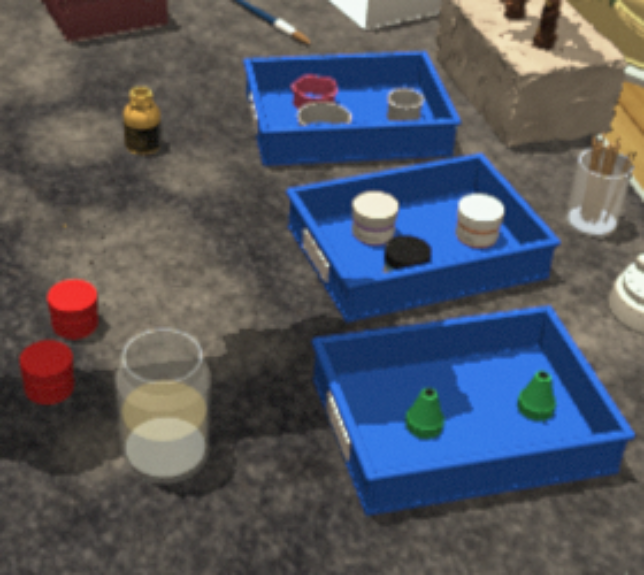

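All five stand upright in the right trays: cutters at (315,90) and (324,115), pots at (375,217) and (408,255), nozzle at (427,412). The jar and the bottle have not moved, and the arm is clear.

```bash
python3 -c "
from bench import r
print(r.hand_in())"
```

```text
the job is handed in; nothing more can be done
None
```

All five things are in their matching trays, upright and flat in the last side view, with the glass jar and gold bottle left where they stood. The job was handed in at about 37 s on the robot clock, and no verdict came back.

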